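Pull a centrifuge bucket off its stuck tube adapter

ROBOT

A 6-joint arm with a two-finger parallel gripper is mounted at the origin on the work surface. World frame = base frame: x ahead of the robot, y to its left, z up, the work surface at z = 0. Lengths are in mm, angles in rad, forces in N, time in s.
With the tool pointing down it reaches from about 400 to 925 mm from the base axis. Payload 12.5 kg.
Tool frame: the origin (TCP) lies at the very end of the fingers, on their centre line; the grasp point (between the pads) lies 19 mm behind it; z points along the fingers, x is the direction in which the jaws open and shut, and the axes are right-handed (so a half turn about z gives the same grasp; the last joint's range is limited). The gripper opens to 95 mm and grips with 3 to 60 N. Pads are 20 mm wide; open, the fingers measure 119 mm over their backs; the gripper's body (75 mm by 180 mm) begins 59 mm behind the grasp point.
Start: joints at [1.227, 0.491, 1.559, -0, 1.092, -0.106], TCP at [147.21, 607.434, 214.661] pointing down, gripper open.
Joint ranges: [-3.1, 3.1], [-0.84, 2.19], [0.05, 2.79], [-1.13, 4.28], [0.06, 2.93], [-2.69, 2.69]. Speed limits (rad/s): [2.22, 2.22, 2.79, 3.14, 3.14, 3.14].

INTERFACE

Orientations are given as [roll, pitch, yaw] about the fixed x, y, z axes, in that order (R = Rz(yaw) Ry(pitch) Rx(roll)).
In Python, from cell import env gives the robot as it stands.
- The arm moves only by the tool arm_command, never from a script. Its argument "motion" is one flat list of numbers, 7 for each row, row after row: the opening, from -1 (shut) to 1 (fully open), then the shift along the tool's x, y, z in mm, then the turn, a rotation vector about the tool's x, y, z in degrees. In form: [fingers, dx, dy, dz, rx, ry, rz, fingers, dx, dy, dz, rx, ry, rz, ...]. A call has 1 to 20 rows; each row is the pose to reach, as a shift and turn from the pose commanded when the call began, along the tool's axes at that moment; what a row does not reach only later rows make up. A row lasts 1/10 s, in which the tool goes at most 50 mm and 8.59 degrees, less where a joint would pass 70% of its speed; a pose out of reach is approached as far as the arm can. A call with a gripper value outside its range is refused whole. The fingers move at their own pace and stop on an object; the grip force is fixed at half the most. Time passes only in rows, so rows that repeat a pose let the fingers close. It gives the time, the measured TCP pose, the force and the opening at its end, in the units of the state.
- env.state(): the state, without advancing time (a new reading comes with each control period).
- env.read_camera(name): name is "side" or "top" or "wrist"; returns (picture, depth): 400x640x3 uint8, red, green, blue; 400x640 float32, mm along the optical axis (not along the pixel's ray), 0 where there is no reading.
- env.calibration(name): a dict with "fx", "fy", "cx", "cy" (pixels), "cam_to_world" (4x4, takes a point from camera to world coordinates). Camera axes: x right, y down, z forward; pixel columns grow to the right and rows downward; lengths in mm; the calibration is good to about 2 mm. A picture is of the moment at which its call begins: read the wrist's pose just before it. calibration takes no time and is no camera call; for the wrist camera it gives the pose at the moment of the call.
- env.job_done(): hands the job in, once; it reports no verdict.
Trained networks look in the newest picture that a camera, given by its name, has taken for a name from the list of things; names that differ only in an ending like _2 or _b are one class to them, and where a whole thing is asked for, a point or a joint stands for the part that bears it (a point fixed in the world has none). Each returns a list of dicts, best first, with "confidence" (0 to 1); they miss things now and then, are a little off and sometimes report something else, mostly with a low value. They report only what shows in the picture. A call takes as long as a camera call.
- env.recognise(camera, label): "location" ([column, row] in pixels, amid what is visible of it).
- env.silhouettes(camera, label): "region" (400x640 bool, what is visible of it) and "location" ([column, row] in pixels, amid what is visible of it).
- env.spot_point(camera, label): "location" ([column, row] in pixels: a listed point, or the origin of a listed thing).
The state is a dict: "t": time; "joints": joint angles; "qvel": joint speeds; "tau": joint torques, N m; "eef_pos": TCP position; "tcp_rot": TCP orientation; "ft_force": force on the tool from outside, world axes, zero at the start; "moment": the same for the moment, N m; "opening": opening from 0.0 (shut) to 1.0 (fully open).
Only numpy, scipy, OpenCV 4.12 (cv2) and the standard library are available. Lean on these libraries where they do the work, as an engineer would, in place of code of your own. Each camera call takes 0.05 s, during which the arm holds its last target.

TASK

The centrifuge bucket standing mouth down over its tube adapter has stuck to it, and the adapter will come up with the bucket if you just lift it. Without lifting the adapter off the bench, slide the pair fully home in the puller so that its lips hold the adapter's foot down, then lift the bucket straight off and set it down gently, mouth down, flat in the empty bay of the drying tray. Leave the adapter home in the puller, and do not disturb the spare bucket in the tray's other bay.

Things in the scene. Friction and masses are not known exactly. Their poses are not given: they have to be found in the camera images.
- bucket: aluminium centrifuge bucket, mouth down over the adapter: rectangular box 90 mm (its x) by 62 mm (its y), 100 mm tall, closed top, walls 3 mm, a 4 mm thick pivot boss 72 mm up on each short end; 0.2 to 0.45 kg. Origin: centre of the mouth (lowest face; 6 mm above the bench at the start), z up. Grip it across the 62 mm.
- adapter: grey plastic tube adapter in the bucket, same axes: block 80 x 52 mm, top 82 mm above the bench, on a foot plate 100 (x) by 86 (y) by 6 mm (slippery underneath) that shows round the bucket's mouth. 0.2 to 0.35 kg. Sprung pads on its long sides grip the bucket with about 6 to 10 N until it has risen 50 mm; it is clear after 80 mm. Origin: centre of the foot's underside.
- puller: steel puller fixed to the bench, under 20 mm high: two parallel rails and a back stop, open at its -x end. The adapter slides in along the puller's +x, x axes parallel (either way round). Channel 91 mm wide. Origin: on the bench, where the adapter's origin is when home (foot against the back stop, 1 mm play).
- puller_mouth (a point): front end of the puller's channel on the bench, midway between the rails, 50 mm before its origin. Flared guides reach 34 mm further out (-x) and widen to about 112 mm. From 10 mm inside this point to the back stop, a lip on each side overhangs the foot: underside 9 mm, top 15.5 mm above the bench, 71 mm between the lips for the bucket.
- tray: white plastic drying tray fixed to the bench, 255 mm (its x) by 100 mm (its y), floor 5 mm thick, walls 5 mm thick and 14 mm high, split by a cross wall into two bays, each 120 mm (x) by 90 mm (y) or a little less inside. The bay on its -x side, nearer the robot, is empty. Origin: centre of its underside.
- free_bay (a point): centre of the floor of the tray's empty bay, 5 mm above the bench; axes as the tray's
- spare_bucket: a second bucket just like the first but with no adapter, mouth down in the tray's other bay (+x side). Origin and axes as for the bucket. Leave it alone.

How it is judged:
By the outcome, as a careful person would: the job done as asked, in the order asked, and still so for the second after the job is handed in, with the robot touching nothing.
It also fails if it takes over 61 s, if anything falls off the work surface, if the arm or the gripper's body presses on something with over 40 N, if the wrist force passes 120 N, or if a joint passes its speed limit or range.

## Working session

There is one attempt and no reset: what is moved stays moved. The work goes in short steps, Python scripts to look and compute and a tool call to move; the robot and the scene stay as the last step left them, time stands still between calls to the robot, and variables do not carry over. Pictures are saved under pics/ and viewed, and the job is handed in when it is done.

Besides the shell and the picture viewer there is one more tool, called after "Call:" as name(argument=value, ...) on one line, values as JSON. arm_command: Moves the arm, as the interface text tells. Its arguments: {"type":"object","properties":{"motion":{"type":"array","items":{"type":"number"}}},"required":["motion"]}

```bash
ls; mkdir -p pics; cat > h.py <<'E'
import numpy as np, cv2
from cell import env
def save(name,img): cv2.imwrite('pics/'+name,cv2.cvtColor(img,cv2.COLOR_RGB2BGR))
def pts(cam,dep,cal=None):
    c=cal or env.calibration(cam)
    v,u=np.mgrid[0:400,0:640]
    P=np.stack([(u-c['cx'])/c['fx']*dep,(v-c['cy'])/c['fy']*dep,dep],-1)
    T=np.array(c['cam_to_world'])
    return P@T[:3,:3].T+T[:3,3]
E
python3 - <<'E'
from h import *
s=env.state(); print(s)
for n in ['side','top']:
    im,d=env.read_camera(n); save(n+'0.png',im); np.savez('/tmp/'+n+'0.npz',im=im,d=d)
    c=env.calibration(n); print(n,c['fx'],np.round(c['cam_to_world'],3).tolist())
    for l in ['bucket','adapter','puller','puller_mouth','tray','free_bay','spare_bucket']:
        r=env.spot_point(n,l); print(n,l,[(x['location'],round(x['confidence'],2)) for x in r[:3]])
print(env.state()['t'])
E
```

```text
pics
{'t': 0.0, 'joints': array([ 1.22741973e+00,  4.91536731e-01,  1.55947794e+00, -3.81608616e-06,
        1.09172286e+00, -1.05602708e-01]), 'qvel': array([-0.0015298 , -0.00196589,  0.00075319, -0.00202827,  0.00073493,
       -0.00054117]), 'tau': array([ 2.40480033e-03, -6.12640214e+01, -2.58178210e+01,  6.93633920e-02,
        4.82752465e-02, -8.12989288e-05]), 'eef_pos': array([147.10311543, 607.16937032, 214.06613005]), 'tcp_rot': array([-3.14147534e+00,  1.13885525e-03,  1.33302427e+00]), 'ft_force': array([ 0.18397286, -1.12594902, -0.22867531]), 'moment': array([-0.00247181,  0.01818634, -0.04073769]), 'opening': 1.0018944770806486}
side 422.01920045991005 [[0.985, -0.123, 0.117, 476.342], [-0.17, -0.713, 0.681, -584.189], [0.0, -0.691, -0.723, 668.075], [0.0, 0.0, 0.0, 1.0]]
side bucket [([262.0, 211.1], 0.85)]
side adapter [([262.5, 208.0], 0.83)]
side puller [([325.0, 138.5], 0.95)]
side puller_mouth [([305.7, 138.2], 0.91)]
side tray [([385.7, 319.4], 0.97)]
side free_bay [([343.3, 321.2], 0.77)]
side spare_bucket [([414.5, 310.0], 0.87)]
top 512.362304333428 [[-0.013, -0.976, 0.216, 327.342], [-1.0, 0.014, 0.002, 6.19], [-0.005, -0.216, -0.976, 1126.013], [0.0, 0.0, 0.0, 1.0]]
top bucket [([294.1, 247.4], 0.73), ([421.2, 138.9], 0.27)]
top adapter []
top puller []
top puller_mouth []
top tray [([420.2, 162.4], 0.97)]
top free_bay [([420.5, 136.6], 0.32)]
top spare_bucket [([420.5, 138.3], 0.8)]
0.8
```

View pics/side0.png

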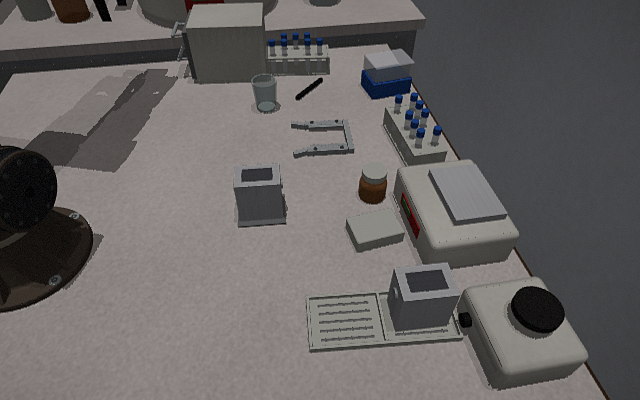

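View pics/top0.png

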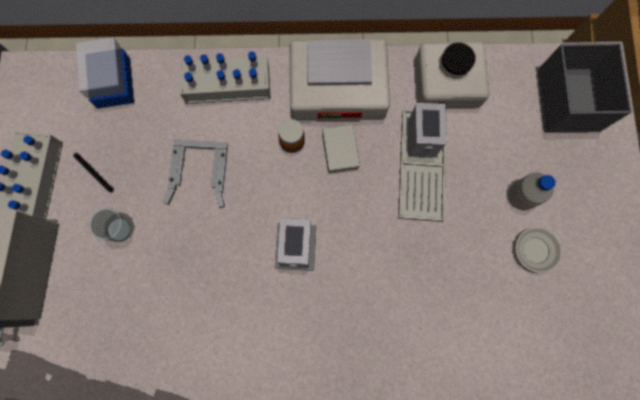

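The side view shows the bucket at about (260,193), the puller at (325,138) and the tray at (385,320) with its empty bay on the left. The top view shows the same three at (295,243), (197,172) and (422,165). Next I'll measure them from the depth.

```bash
python3 - <<'E'
from h import *
def rect(P,name):
    r=cv2.minAreaRect(P[:,:2].astype(np.float32)); print(name,len(P),'c',np.round(r[0],1),'size',np.round(r[1],1),'ang',round(r[2],2),'zmed',np.median(P[:,2]).round(1))
for n in ['top','side']:
    z=np.load('/tmp/%s0.npz'%n); W=pts(n,z['d']); ok=z['d']>0
    c=env.calibration(n)
    # approximate location
    box={'top':{'bucket':(270,215,325,275),'spare':(408,98,452,160),'puller':(155,130,235,215),'tray':(392,100,450,228)},
         'side':{'bucket':(225,155,295,230),'spare':(380,255,470,340),'puller':(285,112,362,165),'tray':(300,255,468,356)}}[n]
    for k,(a,b,c2,d2) in box.items():
        m=np.zeros((400,640),bool); m[b:d2,a:c2]=1
        P=W[m&ok]
        print(n,k,'z pct',np.percentile(P[:,2],[1,5,25,50,75,95,99]).round(1))
        lo,hi={'bucket':(98,114),'spare':(97,113),'puller':(7,25),'tray':(9,22)}[k]
        if k=='spare': lo,hi=95,115
        Q=P[(P[:,2]>lo)&(P[:,2]<hi)]
        rect(Q,n+' '+k)
        if k=='bucket':
            Q=P[(P[:,2]>2)&(P[:,2]<9)]; rect(Q,n+' low')
E
```

```text
top bucket z pct [ -5.4  -3.6  -0.6   6.2 104.5 107.2 108.8]
top bucket 1382 c [464.3  41.3] size [62.  90.6] ang 86.24 zmed 105.0
top low 453 c [470.4  37.9] size [120.3 128.1] ang 89.08 zmed 4.7
top spare z pct [ -4.7  -2.1  16.3  83.1 103.7 106.3 107.6]
top spare 1241 c [ 709.4 -249.2] size [63.5 92.4] ang 87.57 zmed 103.9
top puller z pct [-6.  -4.6 -2.3 -0.4  3.2 16.1 18.3]
top puller 1546 c [634.7 261.5] size [133.7 149.9] ang 85.42 zmed 14.3
top tray z pct [ -5.2  -3.2   0.7   4.8  29.5 105.  106.9]
top tray 786 c [ 658.5 -249.8] size [105.  278.4] ang 83.84 zmed 12.8
side bucket z pct [ -3.3  -2.4  -0.7   5.9  85.7 105.9 106.9]
side bucket 1082 c [462.1  40.2] size [65.9 89.9] ang 86.22 zmed 105.1
side low 399 c [455.4 109.4] size [231.9 162.6] ang 80.24 zmed 5.0
side spare z pct [ -3.   -1.9   4.4  38.1 102.  104.9 105.7]
side spare 2116 c [ 706.6 -250.1] size [64.8 90.9] ang 87.92 zmed 103.9
side puller z pct [-3.8 -2.9 -1.6 -0.5  5.4 15.4 17.2]
side puller 975 c [631.6 259.3] size [134.6 149.2] ang 85.22 zmed 14.2
side tray z pct [ -3.3  -2.4  -0.6   4.   26.  104.2 105.4]
side tray 1633 c [ 675.3 -216.9] size [172.  309.5] ang 85.0 zmed 12.7
```

```bash
python3 - <<'E'
from h import *
from scipy.optimize import minimize
for n in ['top','side']:
    z=np.load('/tmp/%s0.npz'%n); W=pts(n,z['d']); ok=z['d']>0
    # puller
    for nm,c0,yaw,lim,h in [('puller',(632,260),-4.6,(110,90),9),('tray',(648,-250),-3,(145,70),9.5)]:
        for dy in ([0] ):
            a=np.radians(yaw); ex=np.array([np.cos(a),np.sin(a)]); ey=np.array([-ex[1],ex[0]])
            D=W[...,:2]-np.array(c0); X=D@ex; Y=D@ey
            m=ok&(abs(X)<lim[0])&(abs(Y)<lim[1])&(W[...,2]>h)&(W[...,2]<25)
            x,y=X[m],Y[m]
            g=np.zeros((int(lim[1]*2/2)+1,int(lim[0]*2/2)+1)); 
            np.add.at(g,(((y+lim[1])/2).astype(int),((x+lim[0])/2).astype(int)),1)
            im=np.clip(g*80,0,255).astype(np.uint8)
            cv2.imwrite(f'pics/bev_{n}_{nm}.png',cv2.resize(im,None,fx=5,fy=5,interpolation=0)[:600,:800])
            # edges per slab
            for s in range(-lim[0],lim[0],15):
                k=(x>=s)&(x<s+15)
                yy=np.sort(y[k]); 
                if len(yy)<6: continue
                b=yy[1:]-yy[:-1]; j=b.argmax()
                print(n,nm,s,'y',yy[2].round(1),'gap',yy[j].round(1),yy[j+1].round(1),'end',yy[-3].round(1),len(yy))
            k=abs(y)<30; print('  central x range',np.percentile(x[k],[0,5,50,95,100]).round(1), 'xmax',np.sort(x)[-4],'xmin',np.sort(x)[4])
E
```

```text
top puller -80 y -63.7 gap -54.2 56.8 end 68.1 40
top puller -65 y -61.9 gap -48.1 52.4 end 66.9 83
top puller -50 y -57.5 gap -44.4 46.9 end 62.3 86
top puller -35 y -58.8 gap -33.6 37.5 end 63.0 138
top puller -20 y -57.7 gap -32.7 37.1 end 63.2 152
top puller -5 y -59.1 gap -32.4 37.5 end 63.1 152
top puller 10 y -58.9 gap -32.6 37.2 end 64.0 153
top puller 25 y -58.9 gap -34.0 37.5 end 62.9 151
top puller 40 y -58.3 gap -33.0 37.3 end 62.8 149
top puller 55 y -58.5 gap 12.3 14.5 end 62.3 266
top puller 70 y -55.0 gap 56.1 59.3 end 61.6 134
  central x range [61.6 62.1 68.6 74.8 77.5] xmax 76.54436628550702 xmin -71.98343267075764
top tray -130 y -43.8 gap 30.8 34.0 end 55.1 120
top tray -115 y -44.3 gap -39.2 45.9 end 55.1 34
top tray -100 y -44.7 gap -2.9 50.3 end 54.9 32
top tray -85 y -44.2 gap -16.3 48.1 end 53.2 33
top tray -70 y -45.1 gap -23.3 19.0 end 53.2 31
top tray -55 y -45.4 gap -41.3 -2.4 end 52.9 37
top tray -40 y -45.2 gap -42.4 48.4 end 52.8 27
top tray -25 y -45.8 gap -23.9 19.0 end 52.6 30
top tray -10 y -48.2 gap -10.0 -7.2 end 50.9 126
top tray 5 y -48.4 gap 
[... 1487 characters left out ...]
0
side tray -40 y -48.7 gap -43.5 45.9 end 50.6 61
side tray -25 y -49.1 gap -43.6 45.1 end 50.2 62
side tray -10 y -49.6 gap -17.7 -15.5 end 50.0 211
side tray 5 y -50.3 gap -45.0 -28.3 end 49.4 152
side tray 20 y -50.5 gap -26.7 49.0 end -26.9 70
side tray 35 y -51.1 gap -45.6 -28.9 end -26.6 74
side tray 50 y -51.8 gap -47.3 -28.9 end -27.1 64
side tray 65 y -52.1 gap -46.5 -28.7 end -26.9 67
side tray 80 y -53.3 gap -47.1 -29.1 end -26.7 70
side tray 95 y -53.5 gap -48.4 -28.3 end -27.0 52
side tray 110 y -53.7 gap -9.2 -7.7 end -6.9 115
side tray 125 y -68.9 gap -38.9 -15.5 end 5.0 98
  central x range [-131.1 -129.    17.4  129.4  132.9] xmax 133.99766976561668 xmin -131.26813028635982
```

```bash
python3 - <<'E'
from h import *
H={}
for n in ['top','side']:
    z=np.load('/tmp/%s0.npz'%n); W=pts(n,z['d']); ok=z['d']>0
    for p in W[ok]:
        if p[2]>25 and 50<p[0]<900 and -450<p[1]<800:
            k=(int(p[0]//50)*50,int(p[1]//50)*50); H.setdefault(k,[]).append(p[2])
ys=range(-400,800,50)
print('x\\y ',*['%4d'%y for y in ys])
for x in range(50,900,50): print('%4d'%x,*['%4d'%(np.percentile(H[(x,y)],98)) if len(H.get((x,y),[]))>5 else '   .' for y in ys])
E
```

```text
x\y  -400 -350 -300 -250 -200 -150 -100  -50    0   50  100  150  200  250  300  350  400  450  500  550  600  650  700  750
  50    .    .    .    .    .    .  247  261  254   46    .    .    .    .    .    .    .    .    .    .    .    .    .    .
 100    .    .    .    .    .    .  250  260  246    .    .    .    .    .    .    .    .    .  268  265    .  227    .    .
 150    .    .    .    .    .    .    .    .    .    .    .    .    .    .    .    .    .    .    .    .  227  228    .    .
 200    .    .    .    .    .    .    .    .    .    .    .    .    .    .    .    .    .    .    .    .    .    .    .    .
 250    .    .    .    .    .    .    .    .    .    .    .    .    .    .    .    .    .    .    .    .  136  138  137    .
 300    .    .    .    .    .    .    .    .    .    .    .    .    .    .    .    .    .    .    .  167  171  171  172    .
 350    .    .    .    .    .    .    .    .    .    .    .    .    .    .    .    .    .    .    .  169  171  171  170    .
 400    .    .    .    .    .    .    .    .  107  108    .    .    .    .    .    .    .    .    . 
[... 449 characters left out ...]
    .    .    .    .    .    .    .    .    .    .  101  104  102    .    .
 650    .    .  106  106    .   31   34   34   75   76    .    .    .    .    .    .    .    .    .  103  105  103    .    .
 700    .    .  106  107    .   57   49   54   76   77    .    .    .    .    .    .    .    .    .   59   60   59    .    .
 750   70   70  102  106   81   81   81   81   81    .    .    .    .    .    .    .    .   92   93    .    .    .    .    .
 800   99  104  103   69   80   97   97   98   96   58  104  104  103  103    .    .   96   97   97    .    .    .    .    .
 850  103  106  104   69   80   97   98   98   96   57  103  103  105  103   57    .   96   98   98    .    .    .    .    .
```

```bash
cat >> h.py <<'E'
def delta(cur,tgt):
    """cur,tgt: (x,y,z,yawdeg) tool down -> tool-frame dx,dy,dz,rz"""
    a=np.radians(cur[3]); d=np.array(tgt[:3],float)-np.array(cur[:3],float)
    return np.round([d[0]*np.cos(a)+d[1]*np.sin(a), d[0]*np.sin(a)-d[1]*np.cos(a), -d[2], -(tgt[3]-cur[3])],2)
def apply(cur,m):
    a=np.radians(cur[3]); dx,dy,dz,rz=m
    return np.round([cur[0]+dx*np.cos(a)+dy*np.sin(a),cur[1]+dx*np.sin(a)-dy*np.cos(a),cur[2]-dz,cur[3]-rz],2)
E
python3 -c "
from h import *
c=(147.21,607.434,214.661,76.38)
print(delta(c,(463.2,40.8,180,86.2)))"
```

```text
[-476.29  440.54   34.66   -9.82]
```

Call:
arm_command(motion=[1,-476,440.5,34.5,0,0,-9.8,1,-476,440.5,34.5,0,0,-9.8,1,-476,440.5,34.5,0,0,-9.8,1,-476,440.5,34.5,0,0,-9.8,1,-476,440.5,34.5,0,0,-9.8,1,-476,440.5,34.5,0,0,-9.8,1,-476,440.5,34.5,0,0,-9.8,1,-476,440.5,34.5,0,0,-9.8,1,-476,440.5,34.5,0,0,-9.8,1,-476,440.5,34.5,0,0,-9.8,1,-476,440.5,34.5,0,0,-9.8,1,-476,440.5,34.5,0,0,-9.8,1,-476,440.5,34.5,0,0,-9.8,1,-476,440.5,34.5,0,0,-9.8,1,-476,440.5,34.5,0,0,-9.8,1,-476,440.5,34.5,0,0,-9.8,1,-476,440.5,34.5,0,0,-9.8])

```text
t: 2.5
eef_pos: [462.7, 42.2, 180.3]
tcp_rot: [3.142, -0.0, 1.506]
ft_force: [-0.1, -0.2, 0.1]
opening: 1.005
```

```bash
python3 - <<'E'
from h import *
s=env.state(); print(s['eef_pos'],s['tcp_rot'],s['joints'])
cal=env.calibration('wrist'); im,d=env.read_camera('wrist'); save('w1.png',im)
W=pts('wrist',d,cal); P=W[d>0]
D=P[:,:2]-[463,41]
m=(np.hypot(*D.T)<80)&(P[:,2]>98)&(P[:,2]<114)
r=cv2.minAreaRect(P[m][:,:2].astype(np.float32)); print('top',r,np.median(P[m][:,2]),m.sum())
m=(np.hypot(*D.T)<90)&(P[:,2]>3.5)&(P[:,2]<9)
r=cv2.minAreaRect(P[m][:,:2].astype(np.float32)); print('foot',r,m.sum())
E
```

```text
[462.67342049  42.19834187 180.30034025] [ 3.14151327e+00 -1.66655010e-04  1.50583323e+00] [-5.14684028e-02  3.10313430e-01  1.98011566e+00  2.20172853e-04
  8.51081958e-01 -1.55744675e+00]
top ((464.3001708984375, 41.47871398925781), (62.16870880126953, 89.61473083496094), 86.20655822753906) 105.57702226700422 8014
foot ((422.9521789550781, 43.97380828857422), (85.50018310546875, 16.164247512817383), 85.96031951904297) 500
```

```bash
ls pics
```

```text
bev_side_puller.png
bev_side_tray.png
bev_top_puller.png
bev_top_tray.png
side0.png
top0.png
w1.png
```

View pics/w1.png

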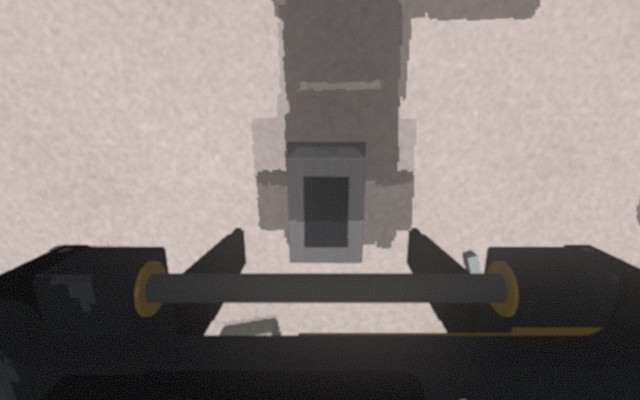

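Call:
arm_command(motion=[1,-0.7,1.2,40,0,0,0,1,-0.7,1.2,80,0,0,0,1,-0.7,1.2,115,0,0,0,1,-0.7,1.2,135,0,0,0,1,-0.7,1.2,135,0,0,0,1,-0.7,1.2,135,0,0,0])

```text
t: 3.15
eef_pos: [464.4, 40.9, 45.6]
tcp_rot: [-3.141, -0.0, 1.505]
ft_force: [-0.2, 0.6, 0.2]
opening: 1.0
```

Call:
arm_command(motion=[-1,0,0,0,0,0,0,-1,0,0,0,0,0,0,-1,0,0,0,0,0,0,-1,0,0,0,0,0,0,-1,0,0,0,0,0,0,-1,0,0,0,0,0,0,-1,0,0,0,0,0,0,-1,0,0,0,0,0,0])

```text
t: 3.95
eef_pos: [464.5, 40.4, 45.5]
tcp_rot: [3.141, -0.0, 1.504]
ft_force: [-0.9, 1.7, 6.8]
opening: 0.648
```

```bash
python3 -c "
from h import *
c=(464.5,40.4,45.5,86.17)
d=delta(c,(493.5,272.8,45.5,85.4)); print(d)
f=np.clip((np.arange(1,21)-0.5)/17.5,0,1); f=.5*f+.5*(3*f**2-2*f**3)
print((f[:,None]*d).round(1).tolist())"
```

```text
[233.82  13.41  -0.     0.77]
[[3.6, 0.2, -0.0, 0.0], [12.5, 0.7, -0.0, 0.0], [23.2, 1.3, -0.0, 0.1], [35.5, 2.0, -0.0, 0.1], [49.3, 2.8, -0.0, 0.2], [64.1, 3.7, -0.0, 0.2], [79.8, 4.6, -0.0, 0.3], [96.1, 5.5, -0.0, 0.3], [112.7, 6.5, -0.0, 0.4], [129.4, 7.4, -0.0, 0.4], [145.9, 8.4, -0.0, 0.5], [161.9, 9.3, -0.0, 0.5], [177.2, 10.2, -0.0, 0.6], [191.6, 11.0, -0.0, 0.6], [204.6, 11.7, -0.0, 0.7], [216.2, 12.4, -0.0, 0.7], [226.0, 13.0, -0.0, 0.7], [233.8, 13.4, -0.0, 0.8], [233.8, 13.4, -0.0, 0.8], [233.8, 13.4, -0.0, 0.8]]
```

Call:
arm_command(motion=[-1,4,0,0,0,0,0,-1,12,1,0,0,0,0,-1,23,1,0,0,0,0.1,-1,36,2,0,0,0,0.1,-1,49,3,0,0,0,0.2,-1,64,4,0,0,0,0.2,-1,80,4.5,0,0,0,0.3,-1,96,5.5,0,0,0,0.3,-1,113,6.5,0,0,0,0.4,-1,129,7.5,0,0,0,0.4,-1,146,8.5,0,0,0,0.5,-1,162,9.5,0,0,0,0.5,-1,177,10,0,0,0,0.6,-1,192,11,0,0,0,0.6,-1,205,12,0,0,0,0.7,-1,216,12.5,0,0,0,0.7,-1,226,13,0,0,0,0.7,-1,234,13.5,0,0,0,0.8,-1,234,13.5,0,0,0,0.8,-1,234,13.5,0,0,0,0.8])

```text
t: 5.95
eef_pos: [493.7, 273.2, 45.5]
tcp_rot: [3.141, -0.001, 1.49]
ft_force: [-0.5, 1.6, 5.0]
opening: 0.651
```

```bash
python3 - <<'E'
from h import *
s=env.state(); print(s['eef_pos'],s['tcp_rot'],s['ft_force'],s['moment'],s['opening'])
for n in ['wrist','side','top']:
    cal=env.calibration(n); im,d=env.read_camera(n); save(n+'2.png',im); np.savez(f'/tmp/{n}2.npz',im=im,d=d)
    W=pts(n,d,cal); 
    a=np.radians(-4.6); ex=np.array([np.cos(a),np.sin(a)]); ey=np.array([-ex[1],ex[0]])
    D=W[...,:2]-np.array([643,260.8]); X=D@ex; Y=D@ey; Z=W[...,2]
    m=(d>0)&(Z>9)&(Z<22)&(X>-40)&(X<45)&(abs(Y)<75)
    y=Y[m]; 
    if m.sum()>50: print(n,'lips y',m.sum(),np.sort(y)[3],y[y<0].max() if (y<0).any() else None,y[y>0].min() if (y>0).any() else None,np.sort(y)[-4], np.percentile(y[y<0],99),np.percentile(y[y>0],1))
    m=(d>0)&(Z>9)&(Z<22)&(abs(Y)<30)&(X>30)&(X<80); 
    if m.sum()>20: print(n,'stop x',np.percentile(X[m],[2,98]))
    m=(d>0)&(Z>3)&(Z<8.5)&(X<-80)&(X>-230)&(abs(Y)<60)
    if m.sum()>20: print(n,'foot',m.sum(),'X',np.percentile(X[m],[1,99]).round(1),'Y',np.percentile(Y[m],[1,99]).round(1))
E
```

```text
[493.69860527 273.24599055  45.50058365] [ 3.14074667e+00 -6.74472190e-04  1.49027533e+00] [-0.52496251  1.59182326  5.01811274] [0.18738946 0.121269   0.02996613] 0.6514237468911316
wrist foot 1358 X [-199.6 -186.1] Y [-43.3  41.4]
side lips y 533 -63.72624235338598 -33.54065926645486 31.13291942444544 61.99720188988627 -35.03783256331842 32.59511610320885
side stop x [48.56537795 62.38374607]
side foot 237 X [-201.4  -84.1] Y [-47.1  55.2]
top lips y 705 -60.986099686257205 -34.443481457139455 34.93749843438876 62.292173658123154 -35.017041070299825 35.959751586096715
top stop x [50.56839253 65.03828518]
top foot 127 X [-225.2 -106.6] Y [-55.7   7.2]
```

```bash
python3 - <<'E'
import cv2,numpy as np
a=cv2.imread('pics/side2.png')[80:260,180:400]; b=cv2.imread('pics/top2.png')[110:310,130:350]
cv2.imwrite('pics/c2.png',np.hstack([cv2.resize(a,(400,330)),cv2.resize(b,(363,330))]))
E
```

```text
(no output)
```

View pics/c2.png

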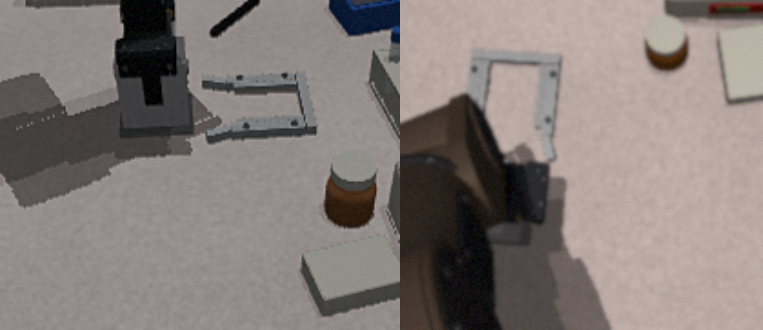

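View pics/wrist2.png

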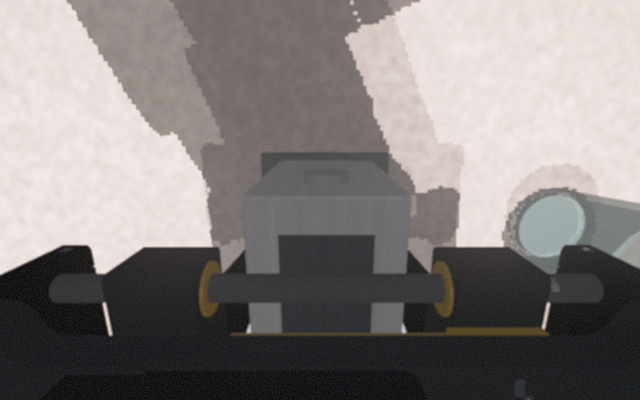

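Picture 2 shows the pair standing in line with the puller, clear of its flares. The foot's centre is within about 1 mm of the channel axis, so I'll slide it in.

Call:
arm_command(motion=[-1,0,2,0,0,0,0,-1,0,7,0,0,0,0,-1,0,13,0,0,0,0,-1,0,19,0,0,0,0,-1,0,25,0,0,0,0,-1,0,31,0,0,0,0,-1,0,37,0,0,0,0,-1,0,43,0,0,0,0,-1,0,49,0,0,0,0,-1,0,55,0,0,0,0,-1,0,61,0,0,0,0,-1,0,67,0,0,0,0,-1,0,73,0,0,0,0,-1,0,79,0,0,0,0,-1,0,85,0,0,0,0,-1,0,89,0,0,0,0,-1,0,90,0,0,0,0,-1,0,90,0,0,0,0])

```text
t: 7.9
eef_pos: [583.0, 265.5, 45.5]
tcp_rot: [-3.141, -0.0, 1.49]
ft_force: [-3.0, -0.4, 6.7]
opening: 0.649
```

```bash
python3 - <<'E'
from h import *
s=env.state(); print(s['t'],s['eef_pos'],s['tcp_rot'],s['ft_force'],s['moment'],s['opening'])
E
```

```text
7.9 [582.98760248 265.50965208  45.52483105] [-3.14131729e+00 -1.00823230e-04  1.48993079e+00] [-3.03817794 -0.41856261  6.6878878 ] [ 0.0624771   0.25600772 -0.00369138] 0.6485949215835757
```

Call:
arm_command(motion=[-1,0,3,0,0,0,0,-1,0,7,0,0,0,0,-1,0,12,0,0,0,0,-1,0,17,0,0,0,0,-1,0,22,0,0,0,0,-1,0,27,0,0,0,0,-1,0,32,0,0,0,0,-1,0,37,0,0,0,0,-1,0,42,0,0,0,0,-1,0,47,0,0,0,0,-1,0,51,0,0,0,0,-1,0,54,0,0,0,0,-1,0,56,0,0,0,0,-1,0,56,0,0,0,0])

```text
t: 9.3
eef_pos: [638.8, 261.0, 45.6]
tcp_rot: [-3.141, -0.0, 1.49]
ft_force: [-2.0, 0.7, 6.3]
opening: 0.652
```

Call:
arm_command(motion=[-1,0,1,0,0,0,0,-1,0,2,0,0,0,0,-1,0,2,0,0,0,0])

```text
t: 9.6
eef_pos: [640.6, 260.9, 45.6]
tcp_rot: [-3.141, -0.0, 1.49]
ft_force: [-3.8, 0.7, 7.1]
opening: 0.65
```

Call:
arm_command(motion=[-1,0,1,0,0,0,0,-1,0,2,0,0,0,0,-1,0,2,0,0,0,0])

```text
t: 9.9
eef_pos: [642.6, 260.8, 45.5]
tcp_rot: [-3.141, -0.0, 1.49]
ft_force: [-4.2, -0.0, 6.3]
opening: 0.65
```

Call:
arm_command(motion=[-1,0,1,0,0,0,0,-1,0,1.5,0,0,0,0,-1,0,1.5,0,0,0,0])

```text
t: 10.2
eef_pos: [644.0, 260.7, 45.6]
tcp_rot: [-3.141, -0.0, 1.49]
ft_force: [-4.5, 0.6, 7.2]
opening: 0.65
```

Call:
arm_command(motion=[-1,0,1,0,0,0,0,-1,0,1.5,0,0,0,0,-1,0,1.5,0,0,0,0])

```text
t: 10.5
eef_pos: [644.7, 260.6, 45.6]
tcp_rot: [-3.139, 0.0, 1.49]
ft_force: [-9.6, 0.3, 10.7]
opening: 0.655
```

Call:
arm_command(motion=[-1,0,1,0,0,0,0,-1,0,1.5,0,0,0,0,-1,0,1.5,0,0,0,0])

```text
t: 10.8
eef_pos: [645.0, 260.6, 45.8]
tcp_rot: [-3.137, 0.001, 1.49]
ft_force: [-14.9, -0.5, 15.1]
opening: 0.652
```

Call:
arm_command(motion=[-1,0,-1,0,0,0,0,-1,0,-1.5,0,0,0,0,-1,0,-1.5,0,0,0,0])

```text
t: 11.1
eef_pos: [644.8, 260.6, 45.6]
tcp_rot: [-3.14, 0.0, 1.49]
ft_force: [-7.7, -0.0, 10.1]
opening: 0.654
```

```bash
python3 - <<'E'
from h import *
s=env.state(); print(s['t'],s['eef_pos'],s['tcp_rot'],s['ft_force'],s['moment'],s['opening'])
for n in ['wrist','side']:
    cal=env.calibration(n); im,d=env.read_camera(n); save(n+'3.png',im); np.savez(f'/tmp/{n}3.npz',im=im,d=d)
a=cv2.imread('pics/side3.png')[60:200,220:420]; b=cv2.imread('pics/wrist3.png')
cv2.imwrite('pics/c3.png',np.hstack([cv2.resize(a,(400,280)),cv2.resize(b,(400,280))]))
E
```

```text
11.1 [644.83568843 260.56217035  45.61698623] [-3.13961472e+00  2.32660683e-04  1.49013736e+00] [-7.66680779 -0.01344396 10.08125381] [ 0.10073735  1.13417422 -0.00269567] 0.6542551125156612
```

View pics/c3.png

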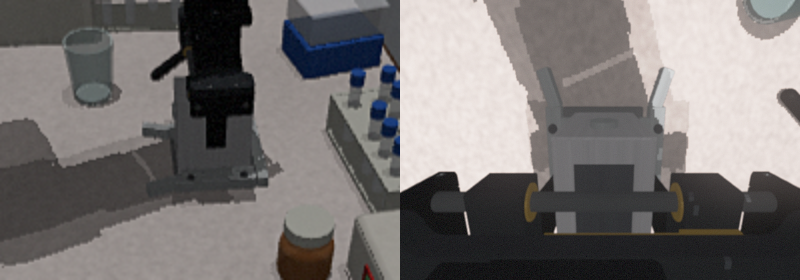

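Picture 3 shows the pair fully between the rails, with the lips over the foot. The force rose to 15 N at the stop, so it's home. Next is a slow lift.

Call:
arm_command(motion=[-1,0,-0.7,0,0,0,0,-1,0,-0.7,-2,0,0,0,-1,0,-0.7,-5,0,0,0,-1,0,-0.7,-8,0,0,0,-1,0,-0.7,-12,0,0,0,-1,0,-0.7,-16,0,0,0,-1,0,-0.7,-20,0,0,0,-1,0,-0.7,-20,0,0,0])

```text
t: 12.0
eef_pos: [645.2, 260.7, 65.9]
tcp_rot: [3.141, -0.0, 1.49]
ft_force: [-2.2, 0.6, -7.0]
opening: 0.655
```

```bash
python3 - <<'E'
from h import *
s=env.state(); print(s['t'],s['eef_pos'],s['tcp_rot'],s['ft_force'],s['moment'],s['opening'])
for n in ['wrist','side']:
    cal=env.calibration(n); im,d=env.read_camera(n); save(n+'4.png',im); np.savez(f'/tmp/{n}4.npz',im=im,d=d)
a=cv2.imread('pics/side4.png')[60:200,220:420]; b=cv2.imread('pics/wrist4.png')
cv2.imwrite('pics/c4.png',np.hstack([cv2.resize(a,(400,280)),cv2.resize(b,(400,280))]))
E
```

```text
12.0 [645.1724752  260.66647864  65.87315964] [ 3.14144840e+00 -2.08569011e-04  1.49011162e+00] [-2.22818108  0.55597077 -7.02093805] [-0.06117135  0.52622041  0.08829622] 0.654500139615677
```

View pics/c4.png

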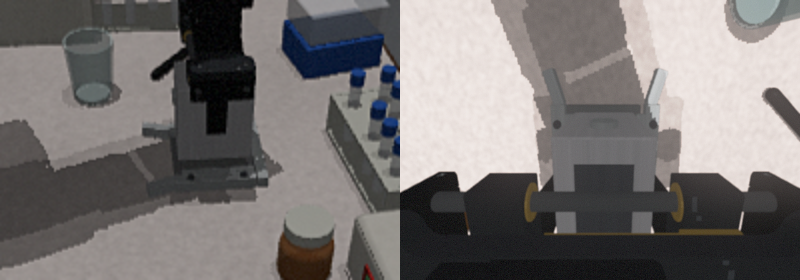

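Call:
arm_command(motion=[-1,0,0,-4,0,0,0,-1,0,0,-9,0,0,0,-1,0,0,-14,0,0,0,-1,0,0,-19,0,0,0,-1,0,0,-24,0,0,0,-1,0,0,-29,0,0,0,-1,0,0,-34,0,0,0,-1,0,0,-40,0,0,0,-1,0,0,-46,0,0,0,-1,0,0,-52,0,0,0,-1,0,0,-60,0,0,0,-1,0,0,-70,0,0,0,-1,0,0,-80,0,0,0,-1,0,0,-90,0,0,0,-1,0,0,-100,0,0,0,-1,0,0,-110,0,0,0,-1,0,0,-118,0,0,0,-1,0,0,-120,0,0,0,-1,0,0,-120,0,0,0])

```text
t: 14.0
eef_pos: [645.2, 260.6, 185.4]
tcp_rot: [3.141, -0.0, 1.49]
ft_force: [0.1, -0.2, -3.0]
opening: 0.649
```

```bash
python3 - <<'E'
from h import *
s=env.state(); print(s['t'],s['eef_pos'],s['tcp_rot'],s['ft_force'],s['moment'],s['opening'])
for n in ['wrist','side']:
    cal=env.calibration(n); im,d=env.read_camera(n); save(n+'5.png',im); np.savez(f'/tmp/{n}5.npz',im=im,d=d)
a=cv2.imread('pics/side5.png')[20:200,200:420]; b=cv2.imread('pics/wrist5.png')
cv2.imwrite('pics/c5.png',np.hstack([cv2.resize(a,(400,327)),cv2.resize(b,(400,327))]))
W=pts('side',np.load('/tmp/side5.npz')['d']); 
a=np.radians(-4.6); ex=np.array([np.cos(a),np.sin(a)]); ey=np.array([-ex[1],ex[0]])
D=W[...,:2]-s['eef_pos'][:2]; X=D@ex; Y=D@ey; Z=W[...,2]
m=(abs(X)<25)&(Y<-29)&(Y>-36)&(Z>100); print('bucket side face z',np.percentile(Z[m],[1,5,50,95]).round(1),m.sum())
m=(abs(X)<70)&(abs(Y)<60)&(Z>76)&(Z<90); print('adapter top',m.sum(), [np.percentile(v[m],[2,98]).round(1) for v in (X,Y,Z)])
E
```

```text
14.0 [645.22456113 260.61135279 185.36856885] [ 3.14131961e+00 -1.93841105e-04  1.49010205e+00] [ 0.11177427 -0.18056039 -2.96694091] [ 0.05365687  0.01903311 -0.01053489] 0.6490956255469014
bucket side face z [145.2 148.3 179.7 230.2] 600
adapter top 455 [array([-42.3,  34.6]), array([-28.8,  21.8]), array([77. , 83.1])]
```

View pics/c5.png

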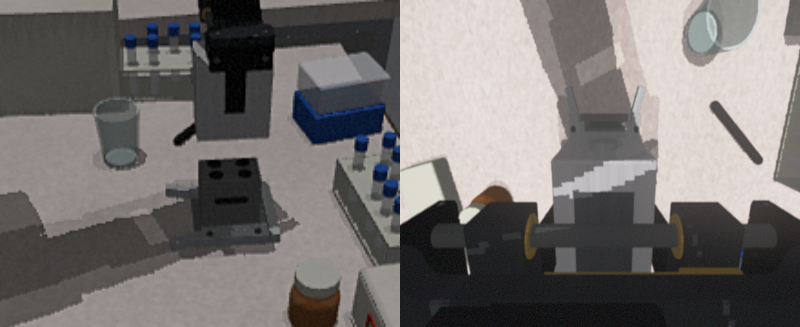

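Picture 5 shows the bucket clear of the adapter, bottom at about 146 mm, and the adapter still home under the lips. Next I'll carry the bucket to the tray.

```bash
python3 -c "
from h import *
c=(645.2,260.6,185.4,np.degrees(1.4901))
d=delta(c,(586,-243.4,185.4,85.0)); print(d)
f=np.clip((np.arange(1,21))/18,0,1); f=3*f**2-2*f**3
print((f[:,None]*d).round(0).tolist())"
```

```text
[-5.0713e+02 -1.8380e+01 -0.0000e+00  3.8000e-01]
[[-5.0, -0.0, -0.0, 0.0], [-17.0, -1.0, -0.0, 0.0], [-38.0, -1.0, -0.0, 0.0], [-64.0, -2.0, -0.0, 0.0], [-96.0, -3.0, -0.0, 0.0], [-131.0, -5.0, -0.0, 0.0], [-170.0, -6.0, -0.0, 0.0], [-211.0, -8.0, -0.0, 0.0], [-254.0, -9.0, -0.0, 0.0], [-296.0, -11.0, -0.0, 0.0], [-337.0, -12.0, -0.0, 0.0], [-376.0, -14.0, -0.0, 0.0], [-411.0, -15.0, -0.0, 0.0], [-443.0, -16.0, -0.0, 0.0], [-470.0, -17.0, -0.0, 0.0], [-490.0, -18.0, -0.0, 0.0], [-503.0, -18.0, -0.0, 0.0], [-507.0, -18.0, -0.0, 0.0], [-507.0, -18.0, -0.0, 0.0], [-507.0, -18.0, -0.0, 0.0]]
```

Call:
arm_command(motion=[-1,-5,0,0,0,0,0,-1,-17,-1,0,0,0,0,-1,-38,-1,0,0,0,0,-1,-64,-2,0,0,0,0,-1,-96,-3,0,0,0,0,-1,-131,-5,0,0,0,0.1,-1,-170,-6,0,0,0,0.1,-1,-211,-8,0,0,0,0.2,-1,-254,-9,0,0,0,0.2,-1,-296,-11,0,0,0,0.2,-1,-337,-12,0,0,0,0.2,-1,-376,-14,0,0,0,0.3,-1,-411,-15,0,0,0,0.3,-1,-443,-16,0,0,0,0.3,-1,-470,-17,0,0,0,0.4,-1,-490,-18,0,0,0,0.4,-1,-503,-18.5,0,0,0,0.4,-1,-507,-18.5,0,0,0,0.4,-1,-507,-18.5,0,0,0,0.4,-1,-507,-18.5,0,0,0,0.4])

```text
t: 16.1
eef_pos: [585.8, -242.6, 185.1]
tcp_rot: [-3.141, -0.0, 1.484]
ft_force: [1.3, -0.4, -2.8]
opening: 0.648
```

```bash
python3 - <<'E'
from h import *
s=env.state(); print(s['t'],s['eef_pos'],s['tcp_rot'],s['ft_force'],s['moment'],s['opening'])
for n in ['wrist','side','top']:
    cal=env.calibration(n); im,d=env.read_camera(n); save(n+'6.png',im); np.savez(f'/tmp/{n}6.npz',im=im,d=d,T=cal['cam_to_world'])
    W=pts(n,d,cal); a=np.radians(-5); ex=np.array([np.cos(a),np.sin(a)]); ey=np.array([-ex[1],ex[0]])
    D=W[...,:2]-np.array([586,-243.4]); X=D@ex; Y=D@ey; Z=W[...,2]
    for lo in range(-80,80,20):
        m=(d>0)&(Z>9)&(Z<20)&(X>lo)&(X<lo+20)&(abs(Y)<65)
        yy=np.sort(Y[m])
        if len(yy)>8: print(n,lo,len(yy),'neg',yy[yy<-30][[2,-3]].round(1) if (yy<-30).sum()>5 else '', 'pos', yy[yy>30][[2,-3]].round(1) if (yy>30).sum()>5 else '')
    m=(d>0)&(Z>9)&(Z<20)&(abs(Y)<35)&(abs(X)<75); x=X[m]; print(n,'x walls',np.percentile(x[x<-40],[3,97]).round(1) if (x<-40).sum()>5 else '',np.percentile(x[x>40],[3,97]).round(1) if (x>40).sum()>5 else '')
a=cv2.imread('pics/side6.png')[200:380,280:500]; b=cv2.imread('pics/wrist6.png')
cv2.imwrite('pics/c6.png',np.hstack([cv2.resize(a,(400,327)),cv2.resize(b,(400,327))]))
E
```

```text
16.1 [ 585.83855148 -242.60397987  185.12665903] [-3.14149418e+00 -2.85434998e-04  1.48361986e+00] [ 1.26857773 -0.35542905 -2.83856158] [ 0.02953251  0.00612574 -0.00656149] 0.6480106037690566
wrist -80 468 neg [-48.9 -30.9] pos [30.7 49.8]
wrist -60 193 neg [-49.4 -44.5] pos [45.4 50.3]
wrist -40 114 neg [-49.2 -44.7] pos [45.4 49.9]
wrist x walls [-64.9 -60.7] 
side -80 175 neg [-50.5 -31.5] pos [31.3 47.8]
side -60 87 neg [-50.7 -45.9] pos [43.9 49.1]
side -40 86 neg [-50.8 -45.9] pos [43.8 48.8]
side -20 83 neg [-50.9 -46.4] pos [44.1 49.4]
side 0 80 neg [-50.7 -45.7] pos [44.1 48.5]
side 20 77 neg [-51.  -45.8] pos [44.5 48.1]
side 40 195 neg [-50.5 -31.8] pos [32.8 49. ]
side 60 184 neg [-50.8 -34.8] pos [30.7 48.6]
side x walls [-68.  -63.2] [56.7 61.8]
top -40 9 neg  pos [48.7 49.6]
top -20 17 neg  pos [46.7 49.7]
top 0 23 neg  pos [45.5 50.1]
top 20 26 neg  pos [45.7 50.6]
top 40 17 neg  pos [47.  49.6]
top 60 22 neg  pos [45.1 49.9]
top x walls
```

View pics/c6.png

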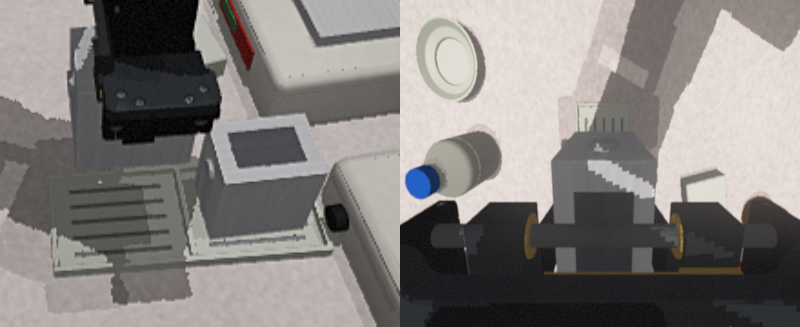

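Call:
arm_command(motion=[-1,0,0,6,0,0,0,-1,0,0,16,0,0,0,-1,0,0,28,0,0,0,-1,0,0,40,0,0,0,-1,0,0,52,0,0,0,-1,0,0,64,0,0,0,-1,0,0,76,0,0,0,-1,0,0,88,0,0,0,-1,0,0,100,0,0,0,-1,0,0,111,0,0,0,-1,0,0,120,0,0,0,-1,0,0,126,0,0,0,-1,0,0,130,0,0,0,-1,0,0,132,0,0,0,-1,0,0,134,0,0,0,-1,0,0,135,0,0,0,-1,0,0,136,0,0,0,-1,0,0,136,0,0,0])

```text
t: 18.05
eef_pos: [585.9, -243.3, 49.2]
tcp_rot: [3.141, 0.0, 1.483]
ft_force: [0.2, 0.3, -3.4]
opening: 0.654
```

Call:
arm_command(motion=[-1,0,0,0.5,0,0,0,-1,0,0,1,0,0,0,-1,0,0,1.5,0,0,0,-1,0,0,2,0,0,0,-1,0,0,2.5,0,0,0,-1,0,0,2.5,0,0,0])

```text
t: 18.65
eef_pos: [585.9, -243.2, 46.5]
tcp_rot: [-3.142, -0.0, 1.483]
ft_force: [0.3, 0.2, -3.5]
opening: 0.648
```

Call:
arm_command(motion=[-1,0,0,0.4,0,0,0,-1,0,0,0.8,0,0,0,-1,0,0,1.2,0,0,0,-1,0,0,1.5,0,0,0,-1,0,0,1.5,0,0,0])

```text
t: 19.15
eef_pos: [585.9, -243.3, 45.1]
tcp_rot: [-3.142, -0.0, 1.483]
ft_force: [-0.6, 0.0, -3.1]
opening: 0.647
```

Call:
arm_command(motion=[-1,0,0,0.3,0,0,0,-1,0,0,0.6,0,0,0,-1,0,0,0.6,0,0,0])

```text
t: 19.45
eef_pos: [585.9, -243.3, 44.6]
tcp_rot: [3.142, -0.0, 1.483]
ft_force: [-1.1, 1.0, -1.2]
opening: 0.649
```

Contact is starting at exactly the height expected, so I'll go slightly further and check.

Call:
arm_command(motion=[-1,0,0,0.2,0,0,0,-1,0,0,0.4,0,0,0,-1,0,0,0.4,0,0,0])

```text
t: 19.75
eef_pos: [585.9, -243.3, 44.6]
tcp_rot: [3.141, 0.0, 1.483]
ft_force: [-2.9, 1.2, 5.5]
opening: 0.651
```

```bash
python3 - <<'E'
from h import *
s=env.state(); print(s['t'],s['eef_pos'],s['tcp_rot'],s['ft_force'],s['moment'],s['opening'])
for n in ['wrist','side']:
    cal=env.calibration(n); im,d=env.read_camera(n); save(n+'7.png',im)
a=cv2.imread('pics/side7.png')[200:380,280:500]; b=cv2.imread('pics/wrist7.png')
cv2.imwrite('pics/c7.png',np.hstack([cv2.resize(a,(400,327)),cv2.resize(b,(400,327))]))
E
```

```text
19.75 [ 585.942372   -243.27332889   44.57360919] [3.14124473e+00 6.71278439e-05 1.48311564e+00] [-2.88085925  1.21390595  5.46397049] [0.25308313 0.35562975 0.00136559] 0.6508039622491332
```

View pics/c7.png

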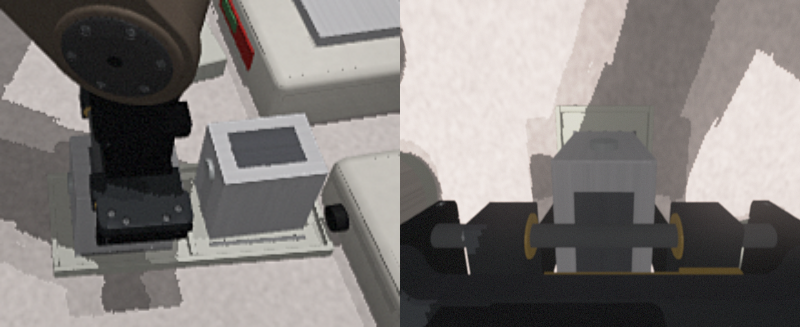

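The bucket stands inside the bay and carries load (vertical force went from -3 to +5.5 N). I'll open the gripper and retreat.

Call:
arm_command(motion=[1,0,0,0,0,0,0,1,0,0,0,0,0,0,1,0,0,0,0,0,0,1,0,0,0,0,0,0,1,0,0,0,0,0,0,1,0,0,0,0,0,0,1,0,0,0,0,0,0])

```text
t: 20.55
eef_pos: [585.9, -243.3, 44.1]
tcp_rot: [3.142, -0.0, 1.483]
ft_force: [0.7, 0.1, -0.5]
opening: 0.994
```

Call:
arm_command(motion=[1,0,0,-5,0,0,0,1,0,0,-15,0,0,0,1,0,0,-30,0,0,0,1,0,0,-50,0,0,0,1,0,0,-75,0,0,0,1,0,0,-100,0,0,0,1,0,0,-125,0,0,0,1,0,0,-150,0,0,0,1,0,0,-170,0,0,0,1,0,0,-180,0,0,0,1,0,0,-180,0,0,0])

```text
t: 21.65
eef_pos: [586.2, -243.4, 226.1]
tcp_rot: [3.139, 0.001, 1.483]
ft_force: [0.0, -1.1, -0.6]
opening: 0.998
```

Call:
arm_command(motion=[1,10,-30,0,0,0,0,1,40,-60,0,0,0,0,1,80,-90,0,0,0,0,1,120,-110,0,0,0,0,1,150,-120,0,0,0,0,1,160,-120,0,0,0,0,1,160,-120,0,0,0,0])

```text
t: 22.35
eef_pos: [480.5, -72.6, 223.9]
tcp_rot: [-3.141, -0.0, 1.485]
ft_force: [-0.7, -0.6, 0.3]
opening: 1.003
```

```bash
python3 - <<'E'
from h import *
def rect(P,name):
    if len(P)<20: print(name,len(P)); return
    r=cv2.minAreaRect(P[:,:2].astype(np.float32)); print(name,len(P),'c',np.round(r[0],1),'size',np.round(r[1],1),'ang',round(r[2],2),'z',np.percentile(P[:,2],[5,50,95]).round(1))
for n in ['side','top']:
    im,d=env.read_camera(n); save(n+'8.png',im); W=pts(n,d); ok=d>0
    def near(c,r,lo,hi): 
        D=W[...,:2]-np.array(c); return W[ok&(np.hypot(D[...,0],D[...,1])<r)&(W[...,2]>lo)&(W[...,2]<hi)]
    rect(near((586,-243),58,97,113),n+' bucket'); rect(near((708,-250),58,97,113),n+' spare'); rect(near((644,260),60,76,90),n+' adapter')
b=cv2.imread('pics/side8.png')[80:380,180:500]; c=cv2.imread('pics/top8.png')[60:300,140:470]
cv2.imwrite('pics/c8.png',np.hstack([cv2.resize(b,(400,375)),cv2.resize(c,(400,375))]))
E
```

```text
side bucket 2148 c [ 583.4 -244.6] size [63.7 90. ] ang 84.92 z [101.7 104.  105.7]
side spare 2074 c [ 706.8 -250.1] size [63.8 90.9] ang 87.35 z [100.9 103.9 105.6]
side adapter 461 c [641.2 257.7] size [57.  79.8] ang 84.83 z [78.  80.7 82.6]
top bucket 676 c [ 585.4 -245.8] size [61.1 92.1] ang 86.9 z [100.8 104.  106.9]
top spare 1228 c [ 709.1 -249. ] size [63.7 91.4] ang 86.84 z [100.6 104.  107.2]
top adapter 884 c [644.  260.2] size [53.3 81.1] ang 85.66 z [77.3 80.9 84.1]
```

View pics/c8.png

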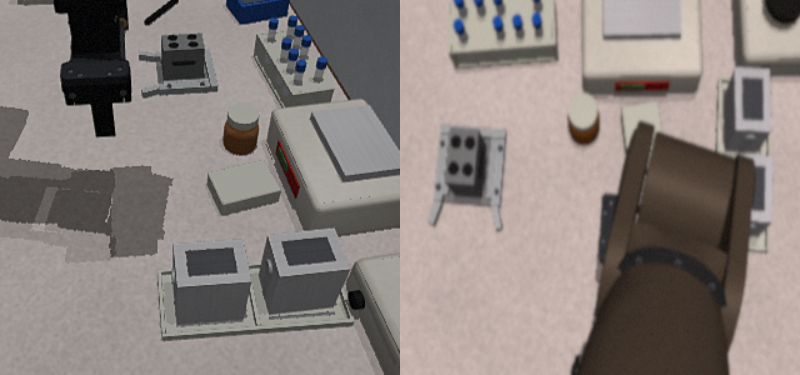

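```bash
python3 -c "
from cell import env
print(env.job_done(), env.state()['t'])"
```

```text
the job is handed in; nothing more can be done
the job is handed in; nothing more can be done
```

The bucket is off its adapter and standing mouth down in the empty bay of the tray, and the adapter is home in the puller. I handed the job in at about 22.5 s.

**How it went:** I gripped the bucket across its 62 mm and slid the pair along the bench into the puller. The force rose to about 15 N when the foot met the back stop. I then lifted the bucket straight up 140 mm, carried it to the tray, lowered it slowly until it took load (about +5.5 N), opened the gripper and moved clear.

**Last checks:**
- **Bucket:** its top is at 104 mm, the same as the spare's, with bay walls showing all round in the side view. Its centre is about (585, -245), within 2 to 3 mm of the bay centre. The top camera saw it only partly, past the arm.
- **Adapter:** in both the side and top cameras, its foot is within about 0.5 mm of the back stop. Its top is at about 81 mm against the 82 mm expected, so it was not lifted.
- **Spare bucket:** it has not moved, within 0.3 mm.

**Disagreement:** the cameras differed by 2 to 3 mm from each other, and the side camera differed by up to 4 mm from where contact showed the puller to be. I relied on contact force and on positions compared within one camera.

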